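# Scan the glaze jar and hang its test tile

### The arm

A 6-joint arm with a two-finger parallel gripper is mounted at the origin on the work surface. World frame = base frame: x ahead of the robot, y to its left, z up, the work surface at z = 0. Lengths are in m, angles in degrees, forces in N, time in s.
With the tool pointing down it reaches from about 0.325 to 0.85 m from the base axis. Payload 15.5 kg.
Tool frame: the origin (TCP) lies midway between the tips of the shut fingers; the grasp point (between the pads) lies 19 mm behind it; y points along the fingers, x is the direction in which the jaws open and shut, and the axes are right-handed (so a half turn about y gives the same grasp; the last joint's range is limited). The gripper opens to 91 mm and grips with 3 to 60 N. Pads are 32 mm wide; open, the fingers measure 118 mm over their backs; the gripper's body (76 mm by 178 mm) begins 60 mm behind the grasp point.
Start: joints at [-69.127, 28.281, 77.091, -0, 74.628, -5.472], TCP at [0.277, -0.56, 0.214] pointing down, gripper open.
Joint ranges: [-166.48, 166.48], [-47.26, 123.95], [12.59, 153.08], [-70.14, 250.14], [6.76, 159.57], [-176.63, 176.63]. Speed limits (degrees/s): [108.29, 108.29, 147.25, 172.46, 172.46, 172.46].

### API

Orientations are given as a 3x3 rotation matrix whose columns are the frame's x, y, z axes.
In Python, from bench import ctrl gives the robot as it stands. The module is installed in compiled form; this text tells all that it offers. Calls block until the motion is done:
- ctrl.goto(position, orientation): joint-space move of the TCP to a pose.
- ctrl.move_l(position, vel=0.15, ori=None, contact_N=None): straight line of the TCP; ori=None keeps the orientation; vel is the mean speed in m/s. With contact_N (N) it stops when the force on the tool has changed by that much, and returns True; else False.
- ctrl.movej(angles): joint-space move.
- ctrl.command_gripper(opening): opening from 0.0 (shut) to 1.0 (fully open); the grip force is fixed at half the most; returns when the fingers have stopped.
- ctrl.sleep(seconds).
- ctrl.ik(position, orientation): joint angles nearest the present ones, or None.
- ctrl.read_camera(name): name is "side" or "top" or "wrist"; returns the picture (400x640x3 uint8, blue, green, red); there is no depth.
- ctrl.camera_params(name): a dict with "fx", "fy", "cx", "cy" (pixels), "D" ([k1, k2, p1, p2, k3] as OpenCV has them; the pictures are not rectified), "pose" (4x4, takes a point from camera to world coordinates); the wrist camera has in their place "T_tool_cam" (4x4, takes a point from camera to tool coordinates, whose origin is the TCP and whose axes are the tool frame's). Camera axes: x right, y up, looking along -z (the intrinsics and any distortion apply to the point x, -y, -z); pixel columns grow to the right and rows downward; lengths in m; the calibration is good to about 2 mm. A picture is of the moment at which its call begins: read the wrist's pose just before it. camera_params takes no time and is no camera call.
A pose or a line that the arm cannot do raises ctrl.MotionError and nothing moves.
- ctrl.sign_off(): hands the job in, once; it reports no verdict.
Readings, each from a call of its own:
- ctrl.current_t(): time.
- ctrl.current_q(): joint angles.
- ctrl.current_dq(): joint speeds.
- ctrl.current_effort(): joint torques, N m.
- ctrl.current_tool_pos(): TCP position.
- ctrl.current_eef_rot(): TCP orientation.
- ctrl.current_contact_force(): force on the tool from outside, world axes, zero at the start.
- ctrl.current_wrist_torque(): the same for the moment, N m.
- ctrl.current_grip_width(): opening from 0.0 (shut) to 1.0 (fully open).
Only numpy, scipy, OpenCV 4.12 (cv2) and the standard library are available. Lean on these libraries where they do the work, as an engineer would, in place of code of your own. Each camera call takes 0.05 s, during which the arm holds its last target. There are 200 camera calls.

### The job

File the new glaze sample: first turn the glaze jar where it stands on the reader's foot plate so that its label squarely faces the reader's window, then hang the loose test tile by its hole on the rack's free peg, pushed down to the collar with its long end hanging downwards, and let go. Leave the jar upright and facing the reader, and do not shift or knock over the other things on the bench.

Things in the scene. Friction and masses are not known exactly. Their poses are not given: they have to be found in the camera images.
- tile: White test tile, the only loose one with a hole: 88 long, 44 wide, 7 mm thick, 60 g, lying flat. Square end with a 14 mm hole through the thickness; other end half round. Origin: underside, centre line, near the centre of mass, 43 mm from the square end. x along the tile to the round end, z up. Long sides straight and parallel from x -43 to +23 mm: pinch there.
- tile_hole (a point): Centre of the tile's 14 mm hole at mid-thickness: 29 mm from the tile's origin towards the square end, 3.5 mm above the underside. Axes as the tile's.
- rack: Fixed wooden rack: base board 110 x 280 x 18 mm, two end posts, a 22 mm square bar along y, its top 118 mm up. Origin: on the table below the bar's middle. Its front (-x) faces roughly to the robot. It carries three steel pegs, 80 mm apart along y; which one is free varies.
- peg: The free peg (fixed steel, no tile): 8 mm thick, 45 mm long, last 6 mm tapered to 3 mm. It leans 40 degrees from vertical to the rack's front (-x), so points up and towards the robot. At its root a collar 22 mm across, 6 mm thick, then a 12 mm stem into the bar. Origin: on the axis, on the collar's upper face, 130 mm above the table. Axes as the rack's, z vertical.
- peg_seat (a point): Same point as the free peg's origin, but turned with the peg: z along the peg to its tip (45 mm away), y level along the rack, x square to the peg, uphill and away from the robot. A tile fully home lies on the collar, hole centre about 3.5 mm up this z; let go, its long end (towards -x) droops some 5 to 10 degrees further and it stays on the peg.
- peg_used_a: An occupied peg, like the free one, but with a finished tile of the same shape fixed on it and hanging down; an obstacle. Origin and axes as the free peg's; its tile is 44 mm wide and reaches about 55 mm below and 60 mm in front (-x) of the origin.
- peg_used_b: Another occupied peg, exactly like the first occupied one; an obstacle.
- jar: Closed glaze jar standing loose on the reader's foot plate: cylinder 54 mm across, 78 mm high with its flat lid of the same width, about 200 g. Origin: centre of the underside. z up; x points to its marked side: a raised label 26 x 34 mm on the body, and above it on the lid a ridge 25 x 8 x 5 mm from the centre to the rim, pointing the same way.
- jar_label (a point): Middle of the jar's label, on the jar's side at 27.5 mm from its axis, 31 mm above its underside. Axes as the jar's.
- reader: Fixed code reader: grey block 60 deep (x), 70 wide, top 75 mm above the table, on a foot plate 4 mm thick, 80 wide, running 125 mm from the origin to its front (-x). The jar stands on it, axis about 105 mm in front of the origin, 75 mm from the window. Origin: on the table below the block. x points from jar to block: the label faces the window when the jar's x has this direction.
- reader_window (a point): Middle of the reader's black window, on the block's front face, 45 mm above the table, 30 mm from the reader's origin towards the jar.
- plain_tile: Bystander: loose square-cornered tile without a hole, 75 x 50 x 7 mm, lying flat. Origin: centre of its underside.
- cup: Bystander: small terracotta cup, 60 mm across and 60 mm high, loose. Origin: centre of its underside.
- rib: Bystander: loose wooden throwing rib, flat oblong 100 x 60 x 6 mm with round ends. Origin: centre of its underside, x along it.
- brush: Bystander: loose glaze brush about 170 mm long, lying flat along its x. Origin: below its middle.
- mug: Bystander: loose white mug, 80 mm across plus the handle (at +y), 90 mm high. Origin: centre of its underside.
- tub: Bystander: loose glaze tub, 80 mm across, 110 mm high, with lid. Origin: centre of its underside.
There are look-alikes about, which are no part of the job. Leave any orange look-alike of the tile alone. Leave any blue look-alike of the jar alone.

How it is judged:
By the outcome, as a careful person would: the job done as asked, in the order asked, and still so for the second after the job is handed in, with the robot touching nothing.
It also fails if it takes over 62 s, if anything falls off the work surface, if the arm or the gripper's body presses on something with over 40 N, if the wrist force passes 120 N, or if a joint passes its speed limit or range.

## Working session

There is one attempt and no reset: what is moved stays moved. The work goes in short steps, each a Python script; the robot and the scene stay as the last script left them, time stands still between calls to the robot, and variables do not carry over. Pictures are saved under pics/ and viewed, and the job is handed in when it is done.

```bash
mkdir -p pics && cat > h.py <<'E'
import numpy as np, cv2
from bench import ctrl
def cam(name):
    P=ctrl.camera_params(name)
    K=np.array([[P['fx'],0,P['cx']],[0,P['fy'],P['cy']],[0,0,1.]]);D=np.array(P['D'],float)
    if name=='wrist':
        T=np.eye(4);T[:3,:3]=np.array(ctrl.current_eef_rot());T[:3,3]=ctrl.current_tool_pos()
        T=T@np.array(P['T_tool_cam'])
    else: T=np.array(P['pose'])
    return K,D,T
def snap(name,fn):
    c=cam(name);im=ctrl.read_camera(name);cv2.imwrite('pics/'+fn+'.png',im)
    np.savez('pics/'+fn+'.npz',K=c[0],D=c[1],T=c[2]);return im
def load(fn):
    z=np.load('pics/'+fn+'.npz');return z['K'],z['D'],z['T']
def ray(c,uv):
    K,D,T=c;p=cv2.undistortPoints(np.array(uv,float).reshape(-1,1,2),K,D)[:,0]
    d=np.c_[p[:,0],-p[:,1],-np.ones(len(p))]@T[:3,:3].T
    return T[:3,3],d
def onz(c,uv,z):
    o,d=ray(c,uv);return o+d*((z-o[2])/d[:,2])[:,None]
def tri(c1,u1,c2,u2):
    o1,d1=ray(c1,u1);o2,d2=ray(c2,u2);d1=d1[0];d2=d2[0]
    s=np.linalg.lstsq(np.c_[d1,-d2],o2-o1,rcond=None)[0]
    a=o1+d1*s[0];b=o2+d2*s[1];return (a+b)/2,np.linalg.norm(a-b)
def proj(c,X):
    K,D,T=c;X=np.atleast_2d(X);Y=(X-T[:3,3])@T[:3,:3];Y=Y*[1,-1,-1]
    return cv2.projectPoints(Y,np.zeros(3),np.zeros(3),K,D)[0][:,0]
E
python3 - <<'E'
from h import *
for n in ['top','side','wrist']:
    snap(n,n+'0'); c=load(n+'0'); print(n,c[0][0,0],c[1],c[2].round(3).tolist())
print(ctrl.current_t(),ctrl.current_eef_rot())
E
```

```text
top 378.1518856577702 [-0.01987915  0.          0.          0.          0.        ] [[-0.023, 0.981, -0.193, 0.255], [-1.0, -0.021, 0.012, 0.005], [0.008, 0.193, 0.981, 1.02], [0.0, 0.0, 0.0, 1.0]]
side 481.8281792016315 [-0.00644762  0.          0.          0.          0.        ] [[0.701, 0.453, -0.551, -0.282], [-0.713, 0.443, -0.543, -0.711], [-0.002, 0.774, 0.634, 0.925], [0.0, 0.0, 0.0, 1.0]]
wrist 308.52295260576693 [0.01575431 0.         0.         0.         0.        ] [[0.444, 0.869, 0.219, 0.339], [-0.896, 0.431, 0.107, -0.53], [-0.001, -0.244, 0.97, 0.386], [0.0, 0.0, 0.0, 1.0]]
0.15 [[ 4.43760229e-01 -3.49225475e-04  8.96145489e-01]
 [-8.96145098e-01  8.39545486e-04  4.43760363e-01]
 [-9.07327323e-04 -9.99999587e-01  5.96002003e-05]]
```

View pics/top0.png

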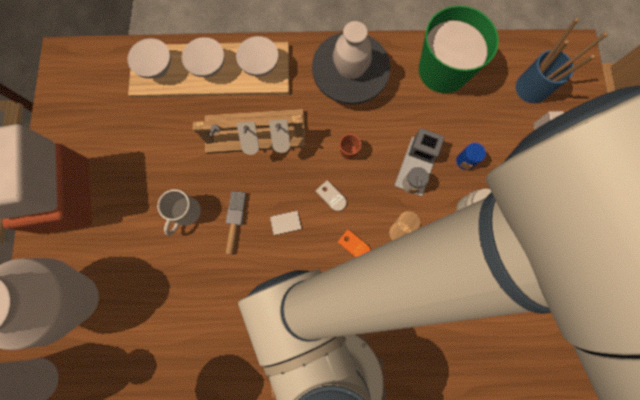

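View pics/side0.png

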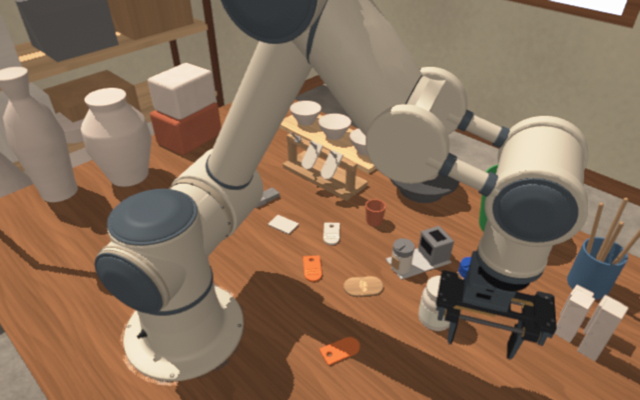

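View pics/wrist0.png

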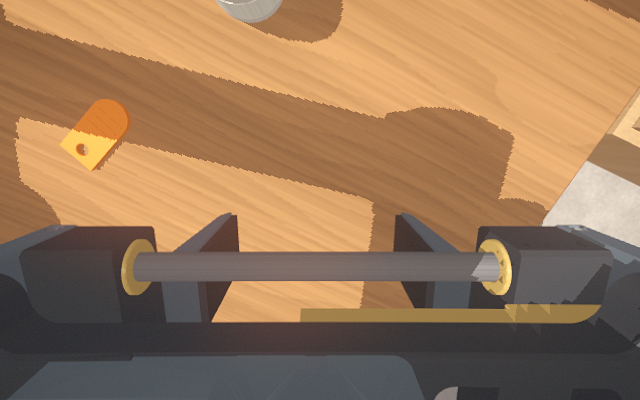

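Top view: the white holed tile is at (331,196). Its look-alikes are the plain tile (286,223, no hole), the orange tile (353,244) and a second orange one in the side view (340,350). The grey jar is at (417,180) on the plate, its look-alike is the blue jar (471,157). The free peg is the left one, about (215,132); the pegs at (248,135) and (280,135) carry tiles. Close crops next, to check the choice and measure.

```bash
python3 - <<'E'
from h import *
t=cv2.imread('pics/top0.png')
def crop(im,x,y,w,h,s):return cv2.resize(im[y:y+h,x:x+w],None,fx=s,fy=s,interpolation=cv2.INTER_CUBIC)
a=crop(t,190,100,120,65,6);cv2.imwrite('pics/c_rack.png',a)
a=crop(t,310,120,140,100,5);cv2.imwrite('pics/c_jt.png',a)
s=cv2.imread('pics/side0.png')
a=crop(s,270,140,190,140,4);cv2.imwrite('pics/c_side.png',a)
c=load('top0')
for n,uv,z in [('tile',(331,196),.007),('jarlid',(417,178),.082),('rackL',(205,125),.118),('freepeg',(215,132),.16),('blue',(471,157),.08),('cup',(350,146),.06)]:
    print(n,onz(c,uv,z).round(3))
E
```

```text
tile [[ 0.481 -0.019  0.007]]
jarlid [[ 0.507 -0.239  0.082]]
rackL [[0.647 0.299 0.118]]
freepeg [[0.611 0.261 0.16 ]]
blue [[ 0.561 -0.386  0.08 ]]
cup [[ 0.605 -0.071  0.06 ]]
```

View pics/c_rack.png

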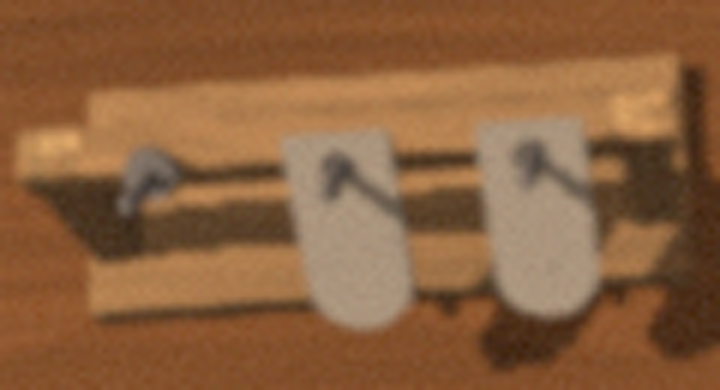

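View pics/c_jt.png

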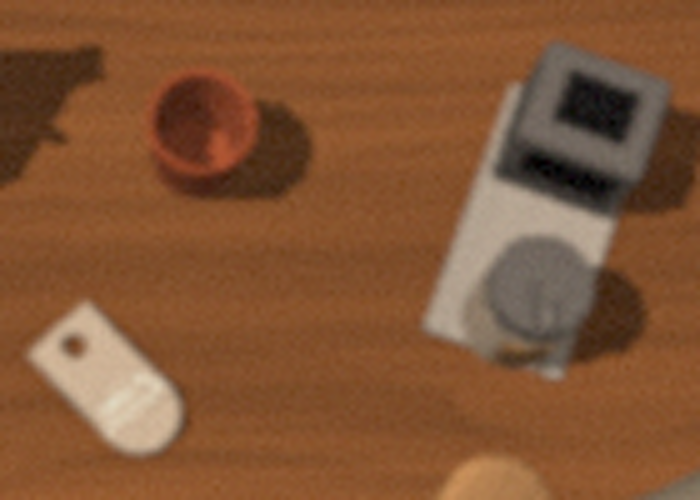

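View pics/c_side.png

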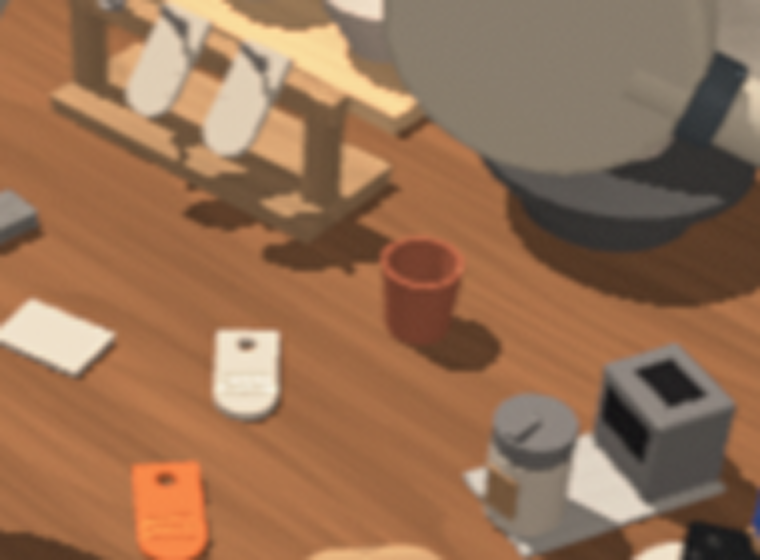

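The crops confirm the choices. The tile is white, with its hole at crop (72,345). The jar is grey with a tan label facing roughly the robot (-x), and its ridge points the same way. The left peg is bare. I'll now take a closer wrist look at the jar.

```bash
cat >> h.py <<'E'
def down(a):
    """tool pointing down, tool z heading a deg"""
    a=np.radians(a);z=np.array([np.cos(a),np.sin(a),0]);y=np.array([0,0,-1.]);return np.c_[np.cross(y,z),y,z]
def head(a): a=np.radians(a);return np.array([np.cos(a),np.sin(a),0])
E
python3 - <<'E'
from h import *
h=-11
p=np.array([.507,-.237,.0])-0.05*head(h);p[2]=.25
print(ctrl.ik(p,down(h)))
ctrl.goto(p,down(h));print(ctrl.current_t(),ctrl.current_q())
snap('wrist','w_jar');snap('top','t_jar')
im=cv2.imread('pics/w_jar.png');cv2.imwrite('pics/w_jar_z.png',cv2.resize(im[:260,170:490],None,fx=2.3,fy=2.3,interpolation=cv2.INTER_CUBIC))
E
```

```text
[-3.31086713e+01  1.69894283e+01  8.99343881e+01 -2.54444375e-14
  7.30761836e+01  6.78913287e+01]
1.5667 [-3.31664292e+01  1.70105360e+01  8.99093759e+01 -9.65349309e-03
  7.30721335e+01  6.78302411e+01]
```

View pics/w_jar_z.png

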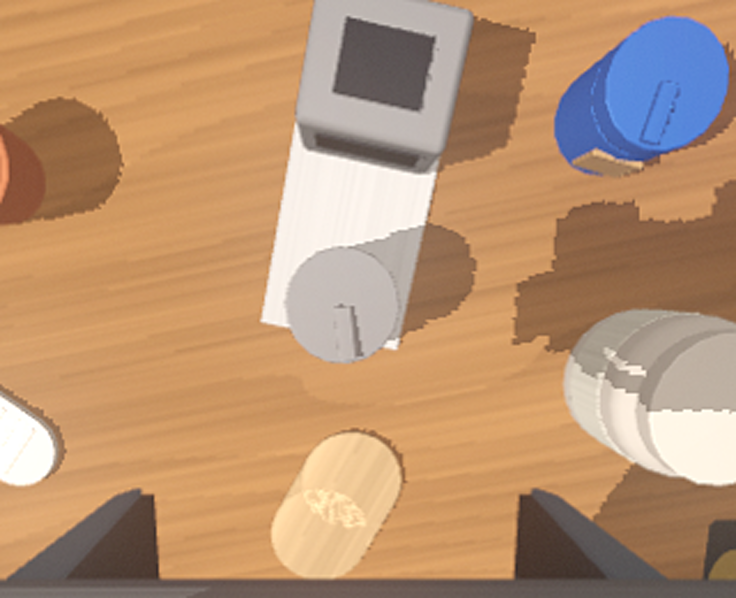

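```bash
python3 - <<'E'
from h import *
im=cv2.imread('pics/w_jar.png')
a=cv2.resize(im[100:165,278:370],None,fx=8,fy=8,interpolation=cv2.INTER_CUBIC)
a=cv2.convertScaleAbs(a,alpha=1.3,beta=-60);cv2.imwrite('pics/w_jar_r.png',a)
a=cv2.resize(im[0:155,270:390],None,fx=3.8,fy=3.8,interpolation=cv2.INTER_CUBIC);cv2.imwrite('pics/w_reader.png',a)
E
```

```text
(no output)
```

View pics/w_jar_r.png

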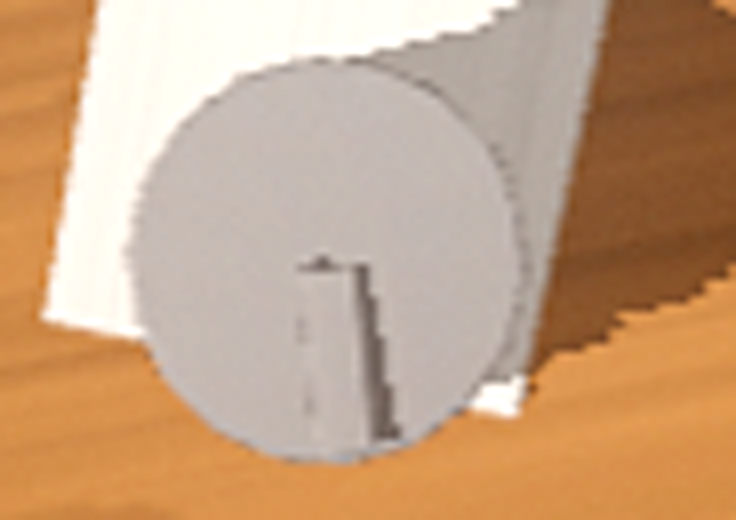

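View pics/w_reader.png

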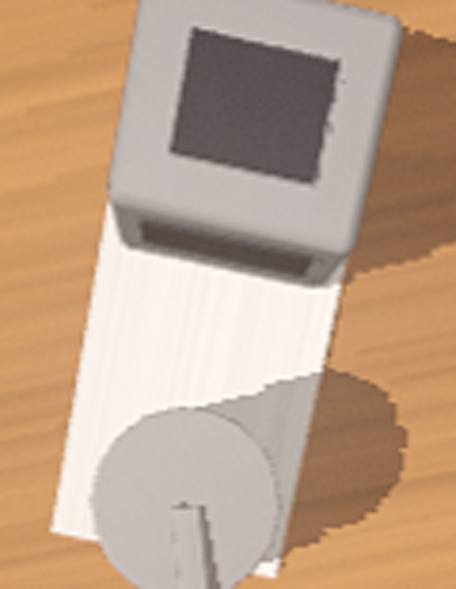

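```bash
python3 - <<'E'
from h import *
c=load('w_jar')
def m(pts,ox,oy,s):return (np.array(pts,float)+.5)/s-.5+[ox,oy]
A=lambda P:onz(c,m(P[0],278,100,8),P[1])
def ang(p,q):d=q-p;return round(float(np.degrees(np.arctan2(d[1],d[0]))),1),round(float(np.hypot(*d[:2])),4)
lid=A(([(327,260),(130,255),(522,265),(323,58),(330,462)],.082));print('lid',lid.round(4),ang(lid[1],lid[2]),ang(lid[3],lid[4]))
r=A(([(328,267),(343,448),(352,268),(373,440),(303,268),(315,455)],.087));print('ridge',r[0],ang(r[0],r[1]),ang(r[2],r[3]),ang(r[4],r[5]), 'centre->end',ang(lid[0],r[1]))
f=A(([(43,318),(520,412),(100,0),(610,0)],.004));print('front edge',ang(f[0],f[1]),'L',ang(f[0],f[2]),'R',ang(f[1],f[3]),f[:2])
w=onz(c,m([(193,28),(340,62),(316,186),(170,152)],270,0,3.8),.075)
print('win',ang(w[0],w[1]),ang(w[3],w[2]),ang(w[3],w[0]),ang(w[2],w[1]))
q=onz(c,m([(52,530),(108,205),(275,577),(342,285)],270,0,3.8),.004)
print('plate',ang(q[0],q[1]),ang(q[2],q[3]),ang(q[0],q[2]))
print('front mid->', (f[0]+f[1])/2)
E
```

```text
lid [[ 0.5139 -0.2419  0.082 ]
 [ 0.5196 -0.2159  0.082 ]
 [ 0.5082 -0.2676  0.082 ]
 [ 0.5396 -0.2463  0.082 ]
 [ 0.4871 -0.2372  0.082 ]] (-102.4, 0.0529) (170.2, 0.0533)
ridge [ 0.51312702 -0.24182945  0.087     ] (174.0, 0.0241) (176.4, 0.023) (172.8, 0.0248) centre->end (174.1, 0.0248)
front edge (-112.0, 0.0814) L (-22.8, 0.0516) R (-22.2, 0.0673) [[ 0.51088723 -0.19372018  0.004     ]
 [ 0.48042714 -0.26918449  0.004     ]]
win (-112.6, 0.0398) (-112.9, 0.0405) (-22.6, 0.0302) (-21.2, 0.0304)
plate (-22.4, 0.1069) (-22.8, 0.0987) (-112.7, 0.0803)
front mid-> [ 0.49565718 -0.23145233  0.004     ]
```

Reader heading is -22.5°. The jar is at (0.514,-0.242) and its ridge points at 174°, so it must turn +163°. The lid measures 53 mm and the plate 80–81 mm wide, matching the given sizes.

```bash
python3 - <<'E'
from h import *
x,y=.5137,-.2418
h0,h1=-22.5,-22.5+163.3
z=.046
ctrl.goto([x,y,.16],down(h0))
print('touch',ctrl.move_l([x,y,z],vel=.12,contact_N=8),ctrl.current_tool_pos())
ctrl.command_gripper(0.0);print('w',ctrl.current_grip_width()*91,ctrl.current_contact_force(),ctrl.current_tool_pos())
for f in (1/3,2/3,1):
    ctrl.goto([x,y,z],down(h0+f*(h1-h0)));print(ctrl.current_q()[5],ctrl.current_contact_force())
ctrl.sleep(.2);print(ctrl.current_tool_pos(),np.degrees(np.arctan2(*np.array(ctrl.current_eef_rot())[[1,0],2])))
ctrl.command_gripper(1.0)
ctrl.move_l([x,y,.16],vel=.2)
h=-11;p=np.array([.507,-.237,.0])-0.05*head(h);p[2]=.25
ctrl.goto(p,down(h));snap('wrist','w_jar2');print(ctrl.current_t())
im=cv2.imread('pics/w_jar2.png')
cv2.imwrite('pics/w_reader2.png',cv2.resize(im[0:165,270:390],None,fx=3.6,fy=3.6,interpolation=cv2.INTER_CUBIC))
a=cv2.resize(im[90:165,278:370],None,fx=8,fy=8,interpolation=cv2.INTER_CUBIC);cv2.imwrite('pics/w_jar2_r.png',cv2.convertScaleAbs(a,alpha=1.3,beta=-60))
E
```

```text
touch False [ 0.51410679 -0.24206299  0.04679158]
w 53.42935047480689 [-0.25305743 -1.09000362  0.79246552] [ 0.51371875 -0.24179015  0.04603114]
26.94928337227681 [-0.85341326  0.84362238  2.18612479]
-27.452844356393577 [-2.40088424  0.71754764  4.55795183]
-81.88355537029159 [-1.03257212 -1.60507519  2.52664532]
[ 0.51380982 -0.24192223  0.04603649] 140.73753165395223
10.7833
```

View pics/w_reader2.png

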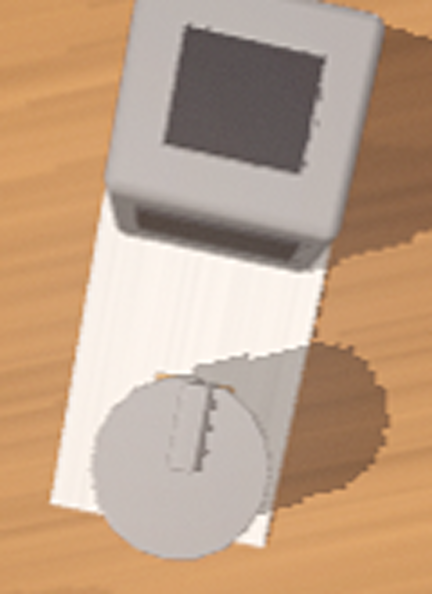

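View pics/w_jar2_r.png

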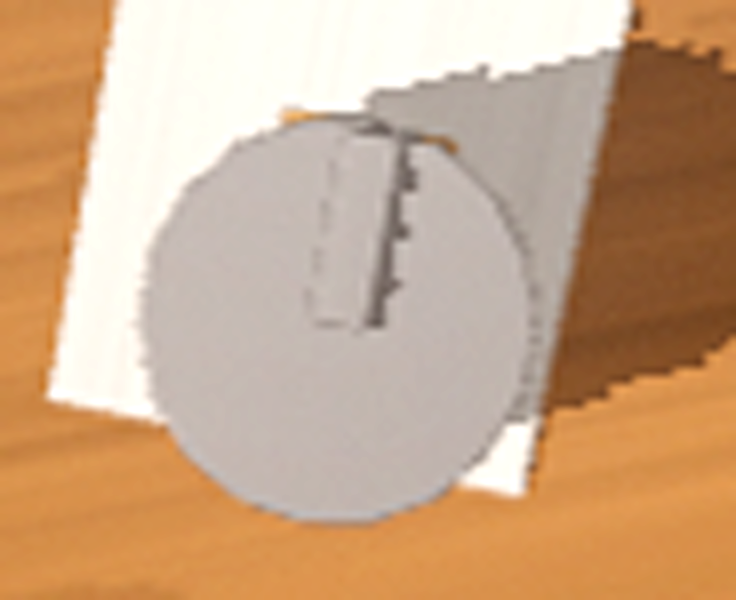

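```bash
python3 - <<'E'
from h import *
c=load('w_jar2')
def m(pts,ox,oy,s):return (np.array(pts,float)+.5)/s-.5+[ox,oy]
A=lambda P,z:onz(c,m(P,278,90,8),z)
def ang(p,q):d=q-p;return round(float(np.degrees(np.arctan2(d[1],d[0]))),1),round(float(np.hypot(*d[:2])),4)
r=A([(310,320),(340,140),(365,322),(402,140)],.087);print('ridge',ang(r[0],r[1]),ang(r[2],r[3]))
l=A([(282,113),(457,147)],.052);print('label',ang(l[0],l[1]))
k=A([(343,322),(140,310),(535,330),(345,118),(343,522)],.082);print(k[0],k[1:3].mean(0),k[3:].mean(0),'c->ridge end',ang(k[1:3].mean(0),A([(371,140)],.087)[0]))
f=A([(115,0),(48,400),(632,10),(522,495)],.004);print('plate',ang(f[1],f[0]),ang(f[3],f[2]),ang(f[1],f[3]))
# look at tile & rack
h=45
p=np.array([.481,-.019,0])-0.05*head(h);p[2]=.25
ctrl.goto(p,down(h));snap('wrist','w_tile')
p=np.array([.62,.265,0])-0.06*head(0);p[2]=.30
ctrl.goto(p,down(0));snap('wrist','w_rack');snap('side','s_rack');print(ctrl.current_t())
for n,(x0,x1) in {'w_tile':(150,490),'w_rack':(150,490)}.items():
    im=cv2.imread(f'pics/{n}.png');cv2.imwrite(f'pics/{n}_z.png',cv2.resize(im[:260,x0:x1],None,fx=2.3,fy=2.3,interpolation=cv2.INTER_CUBIC))
E
```

```text
ridge (-20.6, 0.0232) (-22.4, 0.0236)
label (-111.5, 0.0256)
[ 0.51575743 -0.24361623  0.082     ] [ 0.5161428  -0.24296049  0.082     ] [ 0.51546128 -0.24369388  0.082     ] c->ridge end (-21.3, 0.0234)
plate (-22.1, 0.0642) (-22.6, 0.0788) (-112.1, 0.0809)
12.9583
```

View pics/w_tile_z.png

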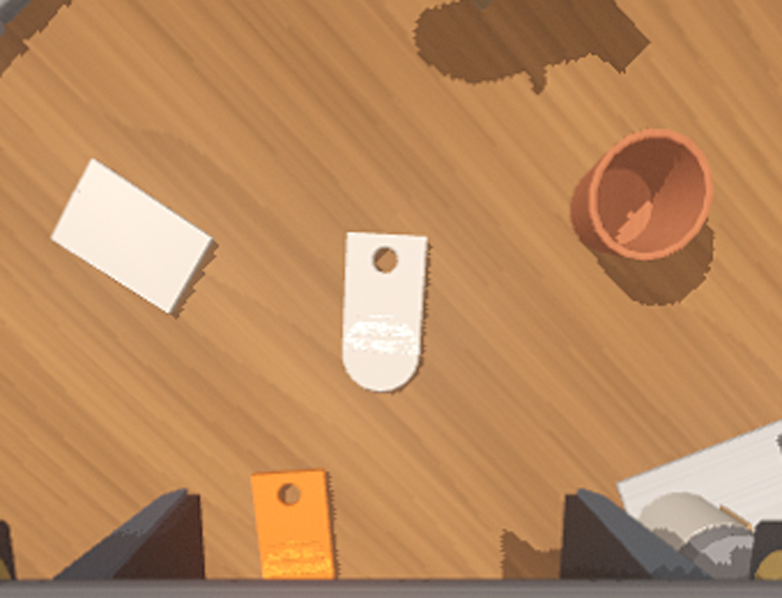

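View pics/w_rack_z.png

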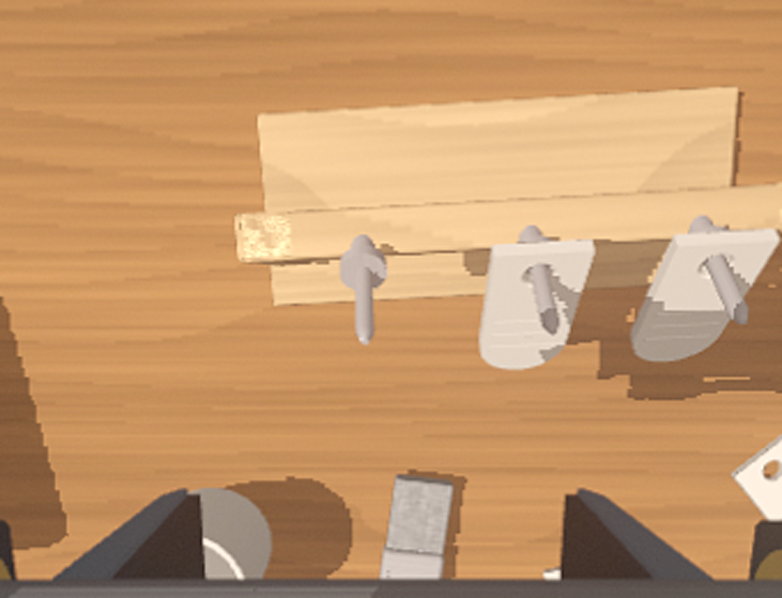

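View pics/s_rack.png

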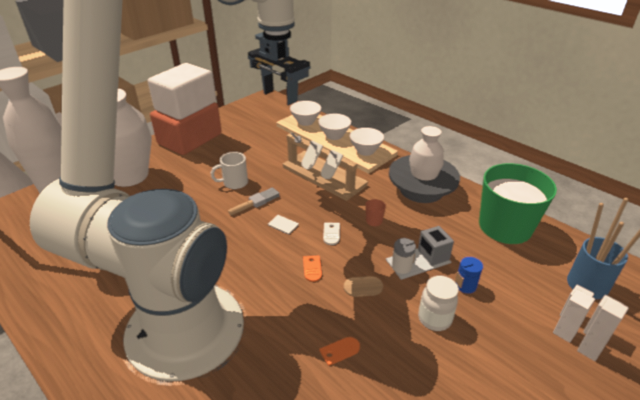

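Jar now points at -20.6 to -22.4° by ridge edges and label, against -22.3° for the reader, so it is square to within about a degree. The white tile is at zoom (385,310) with its hole at (385,260). The free peg runs from collar (363,268) to tip (365,340).

```bash
python3 - <<'E'
from h import *
im=cv2.imread('pics/w_rack.png')
cv2.imwrite('pics/w_peg.png',cv2.resize(im[95:155,280:345],None,fx=9,fy=9,interpolation=cv2.INTER_CUBIC))
im=cv2.imread('pics/w_tile.png');c=load('w_tile')
hsv=cv2.cvtColor(im,cv2.COLOR_BGR2HSV)
mask=((hsv[...,1]<60)&(hsv[...,2]>150)).astype(np.uint8)[90:180,290:345]
cs,hi=cv2.findContours(mask,cv2.RETR_CCOMP,cv2.CHAIN_APPROX_NONE)
for q,h in zip(cs,hi[0]):
    if cv2.contourArea(q)<12: continue
    P=onz(c,q[:,0]+[290,90],.007)[:,:2]
    if h[3]<0:
        r=cv2.minAreaRect((P*1000).astype(np.float32));print('outer',r);b=cv2.boxPoints(r);print(b)
    else: print('hole px',q[:,0].mean(0)+[290,90],'world',P.mean(0),cv2.contourArea(q))
E
```

```text
outer ((481.548828125, -20.347984313964844), (87.75323486328125, 45.15665817260742), 41.86496353149414)
[[433.80478   -32.815712 ]
 [463.9413    -66.44477  ]
 [529.29285    -7.8802567]
 [499.15634    25.748802 ]]
hole px [317.27272727 112.78787879] world [ 5.03797282e-01 -4.33893932e-04] 105.5
```

View pics/w_peg.png

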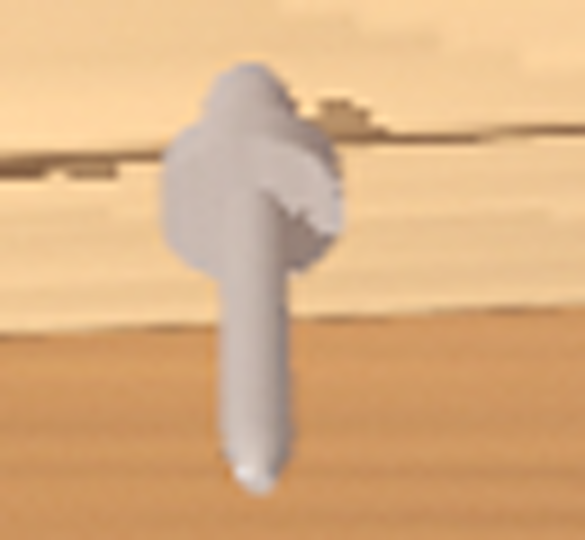

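```bash
python3 - <<'E'
from h import *
c=load('w_rack')
def m(pts,ox,oy,s):return (np.array(pts,float)+.5)/s-.5+[ox,oy]
def ang(p,q):d=q-p;return round(float(np.degrees(np.arctan2(d[1],d[0])))+90,2),round(float(np.hypot(*d[:2])),4)
B=lambda P,z:onz(c,m(P,150,0,2.3),z)
b=B([(237,213),(782,182),(240,262),(590,243)],.118);print('bar',ang(b[0],b[1]),ang(b[2],b[3]))
b=B([(258,115),(738,88),(275,304),(480,293)],.018);print('base',ang(b[0],b[1]),ang(b[2],b[3]))
t=onz(c,m([(258,484)],280,95,9),.1645)[0];s=onz(c,m([(252,205)],280,95,9),.130)[0]
print('tip',t,'root',s,'d',ang(t,s)[0]-90,ang(t,s)[1])
u=B([(549,325),(738,318)],.1645);print('other tips',u,np.linalg.norm(u[0]-t),np.linalg.norm(u[1]-u[0]),ang(t,u[1]))
# IK check for hang
for H in (-3,-5):
  a=np.radians(40);x=head(H);yl=np.array([-x[1],x[0],0]);zz=np.array([0,0,1.])
  pz=-np.sin(a)*x+np.cos(a)*zz;px=np.cos(a)*x+np.sin(a)*zz
  R=np.c_[np.cross(-pz,px),-pz,px];S=t-.045*pz
  for d in (.06,.0):
    print(ctrl.ik(S+pz*(d+.0035-.002)-px*.034,R))
E
```

```text
bar (2.95, 0.2554) (2.94, 0.1678)
base (2.79, 0.2795) (2.98, 0.1282)
tip [0.60316286 0.27104339 0.1645    ] root [0.63312045 0.27238089 0.13      ] d 2.5600000000000023 0.03
other tips [[0.61019858 0.19224213 0.1645    ]
 [0.61292639 0.11234113 0.1645    ]] 0.07911472670007269 0.07994754587847906 (3.52, 0.159)
None
None
[  33.17177727   27.110469    110.16761471  -69.50748404   25.0933255
 -171.36861061]
None
```

```bash
cat >> h.py <<'E'
from scipy.spatial.transform import Rotation as Ro
H=2.9
_a=np.radians(40);_x=head(H)
pz=-np.sin(_a)*_x+np.cos(_a)*np.array([0,0,1.]);px=np.cos(_a)*_x+np.sin(_a)*np.array([0,0,1.]);py=np.cross(pz,px)
SEAT=np.array([.60316,.27104,.1645])-.045*pz
def Rhang(s,phi):
    """s=+1: tool z = +px. phi tilts tool about peg y (positive: fingers steeper to vertical)"""
    R=np.c_[np.cross(-pz,s*px),-pz,s*px]
    return Ro.from_rotvec(np.radians(phi)*py).as_matrix()@R
E
python3 - <<'E'
from h import *
print(SEAT)
for s in (1,-1):
  for phi in (-20,-10,0,10,20,30):
    R=Rhang(s,phi);q=[ctrl.ik(SEAT+pz*(d+.0035)-px*.034+.002*R[:,1],R) for d in (.07,.0)]
    print(s,phi,R[:,1].round(2),*[None if k is None else np.round(k) for k in q])
E
```

```text
[0.6320484  0.27250342 0.130028  ]
1 -20 [ 0.86  0.04 -0.5 ] [  35.   36.  126.  221.   45. -104.] [ 32.  44. 122. 214.  48. -99.]
1 -10 [ 0.77  0.04 -0.64] [  32.   29.  120.  237.   27. -124.] [  29.   37.  117.  225.   29. -114.]
1 0 [ 0.64  0.03 -0.77] None None
1 10 [ 0.5   0.03 -0.87] [ 27.  24. 106. -28.  25. 137.] [ 25.  31. 103. -32.  20. 140.]
1 20 [ 0.34  0.02 -0.94] [ 24.  24.  98. -11.  39. 119.] [ 23.  32.  95. -12.  35. 118.]
1 30 [ 0.17  0.01 -0.98] [ 22.  27.  90.  -4.  54. 111.] [ 21.  34.  87.  -4.  50. 110.]
-1 -20 [ 0.86  0.04 -0.5 ] [ 35.  36. 126. 221.  45.  76.] [ 32.  44. 122. 214.  48.  81.]
-1 -10 [ 0.77  0.04 -0.64] [ 32.  29. 120. 237.  27.  56.] [ 29.  37. 117. 225.  29.  66.]
-1 0 [ 0.64  0.03 -0.77] None None
-1 10 [ 0.5   0.03 -0.87] [ 27.  24. 106. -28.  25. -43.] [ 25.  31. 103. -32.  20. -40.]
-1 20 [ 0.34  0.02 -0.94] [ 24.  24.  98. -11.  39. -61.] [ 23.  32.  95. -12.  35. -62.]
-1 30 [ 0.17  0.01 -0.98] [ 22.  27.  90.  -4.  54. -69.] [ 21.  34.  87.  -4.  50. -70.]
```

```bash
cat >> h.py <<'E'
REL=10.
def Rt_hang(d=0): # tile orientation when hung, d deg flatter
    return Ro.from_rotvec(np.radians(d)*py).as_matrix()@np.c_[-px,-py,pz]
TIN=np.c_[-px,-py,pz].T@Rhang(1,REL)   # tool in tile frame
E
python3 - <<'E'
from h import *
c=load('w_rack')
m=lambda p:(np.array(p,float)+.5)/2.3-.5+[150,0]
print('bar front edge',onz(c,m([(363,256)]),.118))
th=41.85-180
X=head(th);Rt=np.c_[X,np.cross([0,0,1.],X),[0,0,1.]]
org=np.array([.48155,-.02035,0])-.001*X   # rect centre is 1 mm towards round end
R=Rt@TIN
p=org+.005*X;p[2]=.0045
print(R.round(2).tolist(),ctrl.ik(p,R))
ctrl.command_gripper(.75)
ctrl.goto(p-.09*R[:,1],R)
print(ctrl.move_l(p,vel=.08,contact_N=6),ctrl.current_tool_pos())
if ctrl.current_tool_pos()[2]>.0065 or ctrl.current_tool_pos()[2]<.0035: print('CHECK Z')
ctrl.command_gripper(0.);print('w mm',ctrl.current_grip_width()*91)
f=ctrl.current_tool_pos();ctrl.move_l(np.array(f)+[0,0,.10],vel=.12);print('w mm',ctrl.current_grip_width()*91)
snap('wrist','w_held');snap('side','s_held');print(ctrl.current_t())
im=cv2.imread('pics/w_held.png');cv2.imwrite('pics/w_held_z.png',cv2.resize(im[100:290,190:450],None,fx=3,fy=3,interpolation=cv2.INTER_CUBIC))
im=cv2.imread('pics/s_held.png');cv2.imwrite('pics/s_held_z.png',cv2.resize(im[130:270,240:420],None,fx=4,fy=4,interpolation=cv2.INTER_CUBIC))
E
```

```text
bar front edge [[0.63997743 0.27265513 0.118     ]]
[[0.67, -0.13, 0.73], [-0.74, -0.12, 0.66], [0.0, -0.98, -0.17]] [ -4.57572966  38.36060545 102.5735222   -9.99865839  46.4337284
  50.94030326]
False [ 0.47888657 -0.02300801  0.00484503]
w mm 42.618999358680746
w mm 43.28833787518047
17.6833
```

View pics/w_held_z.png

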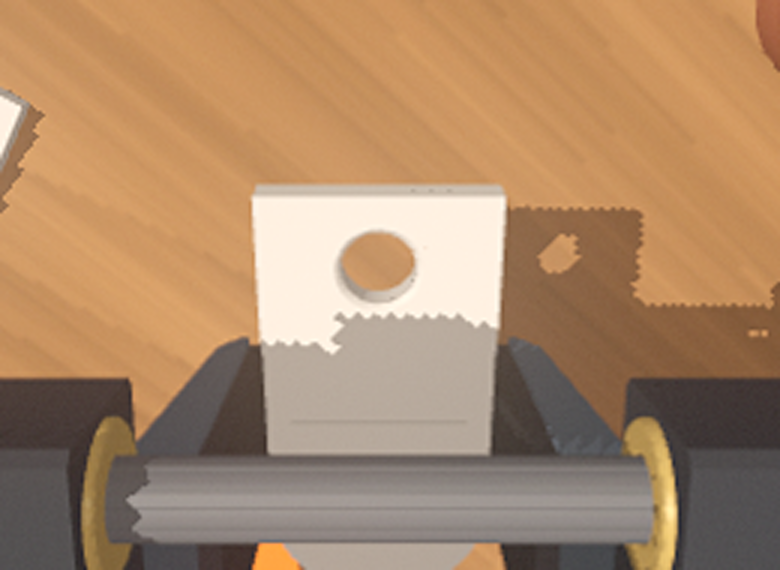

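View pics/s_held_z.png

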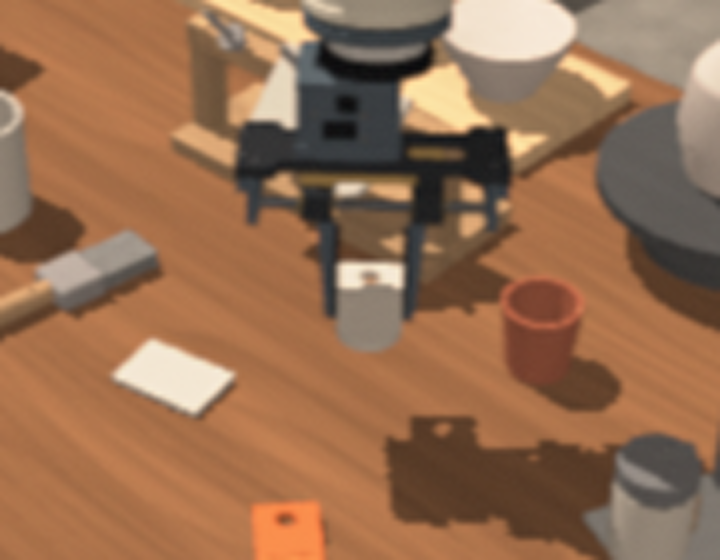

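```bash
python3 - <<'E'
from h import *
c=load('w_held')
T=np.eye(4);Tc=c[2]@np.linalg.inv(np.array(ctrl.camera_params('wrist')['T_tool_cam']));R=Tc[:3,:3];p=Tc[:3,3]
Rt=R@TIN.T
pick=np.array([.005,0,.0045+.0003]) # tcp in tile frame at grasp
org=p-Rt@pick
pts=np.array([[-.043,-.022,.007],[-.043,.022,.007],[-.029,0,.007],[-.043,-.022,0],[-.043,.022,0],[.002,-.022,.007],[.002,.022,.007]])
for d in (0,5,-5,10):  # pitch about tile y at grip
    Rd=Rt@Ro.from_rotvec(np.radians(d)*np.array([0,1.,0])).as_matrix()
    o=p-Rt@pick+Rt@np.array([.005,0,.0035])-Rd@np.array([.005,0,.0035])
    print(d,((proj(c,o+pts@Rd.T)-[190,100]+.5)*3).round(0).tolist())
print((Rt@[1,0,0]).round(3))
E
```

```text
0 [[250.0, 191.0], [501.0, 191.0], [376.0, 265.0], [255.0, 179.0], [496.0, 179.0], [263.0, 412.0], [488.0, 412.0]]
5 [[247.0, 201.0], [504.0, 201.0], [376.0, 273.0], [252.0, 186.0], [499.0, 186.0], [263.0, 414.0], [488.0, 414.0]]
-5 [[253.0, 183.0], [498.0, 183.0], [376.0, 258.0], [258.0, 175.0], [493.0, 175.0], [263.0, 410.0], [488.0, 410.0]]
10 [[245.0, 214.0], [506.0, 214.0], [376.0, 283.0], [249.0, 194.0], [502.0, 194.0], [263.0, 416.0], [488.0, 416.0]]
[-0.745 -0.667  0.001]
```

Held tile shows at zoom hole (377,266) and corners (253,195) and (505,195). Each is within about 1 px of the predicted position, so the grasp is as planned. Next I'll move above the peg and look before lowering.

```bash
cat >> h.py <<'E'
PHI=14
RH=Rhang(1,PHI);RTH=RH@TIN.T
PICK=np.array([.005,0,.0048]);HOLE=np.array([-.029,0,.0035])
def tcp_for(d,dx=0,dy=0): return SEAT+pz*d+px*dx+py*dy+RTH@(PICK-HOLE)
E
python3 - <<'E'
from h import *
for d in (.15,.075,.052,.003): print(d,tcp_for(d).round(3),np.round(ctrl.ik(tcp_for(d),RH),1))
ctrl.goto(np.array(ctrl.current_tool_pos())+[0,0,.13],ctrl.current_eef_rot())
ctrl.goto(tcp_for(.15),RH)
ctrl.move_l(tcp_for(.075),vel=.1)
ctrl.sleep(.15)
snap('wrist','w_pre');snap('top','t_pre');snap('side','s_pre');print(ctrl.current_t(),np.array(ctrl.current_tool_pos())-tcp_for(.075),ctrl.current_contact_force())
im=cv2.imread('pics/w_pre.png');cv2.imwrite('pics/w_pre_z.png',cv2.resize(im[60:250,190:450],None,fx=3,fy=3,interpolation=cv2.INTER_CUBIC))
im=cv2.imread('pics/s_pre.png');cv2.imwrite('pics/s_pre_z.png',cv2.resize(im[90:210,220:400],None,fx=4,fy=4,interpolation=cv2.INTER_CUBIC))
E
```

```text
0.15 [0.508 0.266 0.226] [ 28.4  15.  104.1 -17.6  38.5 127.1]
0.075 [0.556 0.269 0.169] [ 25.9  22.9 102.9 -19.2  31.4 127.4]
0.052 [0.57  0.269 0.151] [ 25.2  25.3 102.3 -19.7  29.5 127.5]
0.003 [0.602 0.271 0.113] [ 23.9  30.4 100.5 -20.9  26.1 127.9]
20.8 [-7.26568765e-05  1.40227011e-04  4.30002704e-04] [ 0.50184227 -0.83920683 -1.75027321]
```

View pics/w_pre_z.png

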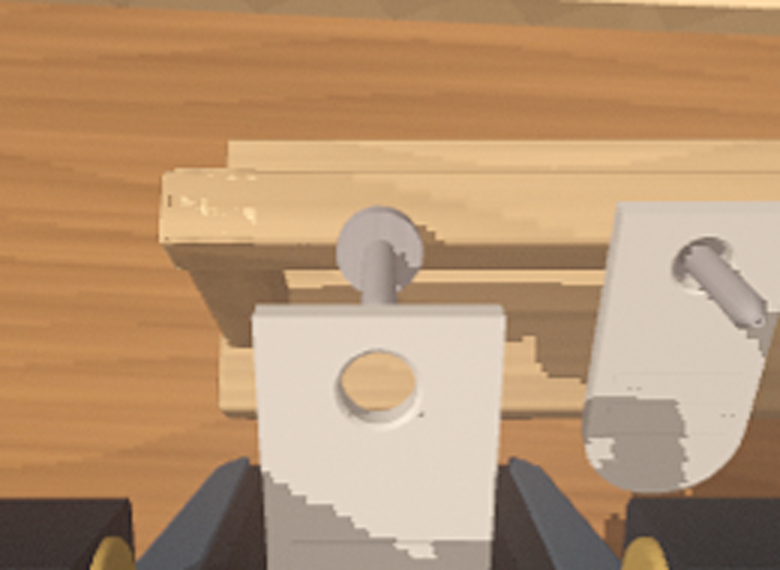

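View pics/s_pre_z.png

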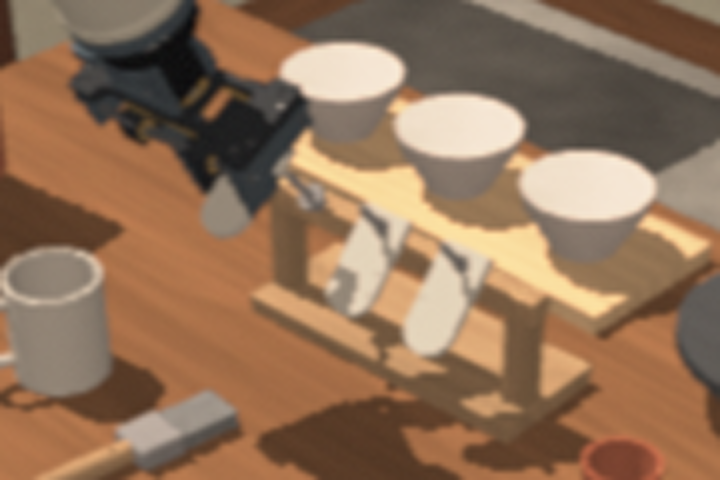

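```bash
python3 - <<'E'
from h import *
c=load('w_pre')
Tc=c[2]@np.linalg.inv(np.array(ctrl.camera_params('wrist')['T_tool_cam']));p=Tc[:3,3];Rt=Tc[:3,:3]@TIN.T
z=lambda X:((proj(c,X)-[190,60]+.5)*3).round(1).tolist()
print('collar',z(SEAT),'mm scale',z(SEAT+.001*py),z(SEAT+.001*px),'axis18',z(SEAT+.018*pz))
o=p-Rt@PICK
print('hole top',z(o+Rt@[-.029,0,.007]),'mm',z(o+Rt@[-.028,.001,.007]),'corners',z(o+Rt@[-.043,.022,.007]),z(o+Rt@[-.043,-.022,.007]))
E
python3 - <<'E'
import cv2
im=cv2.imread('pics/w_pre.png');cv2.imwrite('pics/w_pre_c.png',cv2.resize(im[120:210,265:370],None,fx=6.5,fy=6.5,interpolation=cv2.INTER_CUBIC))
E
```

```text
collar [[379.2, 258.0]] mm scale [[375.3, 258.0]] [[379.2, 254.3]] axis18 [[379.2, 281.9]]
hole top [[377.9, 393.5]] mm [[383.4, 398.6]] corners [[503.2, 319.9]] [[252.6, 319.8]]
```

View pics/w_pre_c.png

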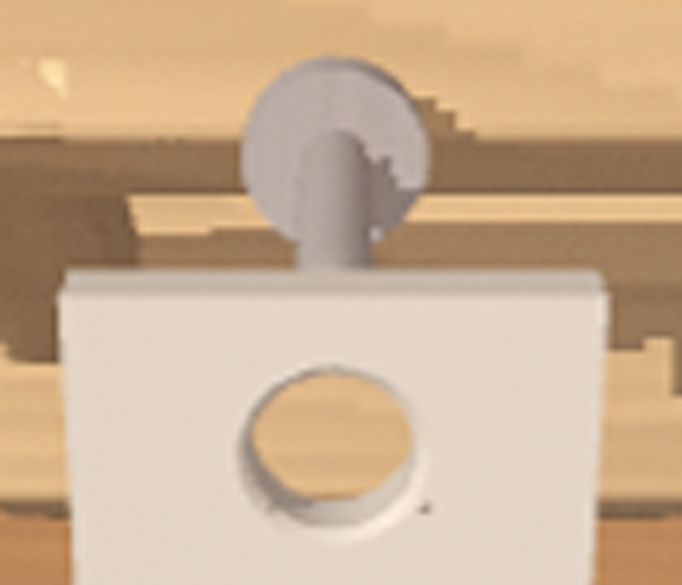

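Relative to prediction, collar and hole are shifted by the same ~5 zoom px upwards (a shared camera bias). Laterally they agree within 0.3 mm, so I'll lower the tile.

```bash
python3 - <<'E'
from h import *
def dd():
    v=np.array(ctrl.current_tool_pos())-tcp_for(0);return (v@pz).round(4),(v@px).round(4),(v@py).round(4)
f0=np.array(ctrl.current_contact_force())
print(ctrl.move_l(tcp_for(.040),vel=.06,contact_N=5),dd(),np.array(ctrl.current_contact_force())-f0)
snap('wrist','w_in')
if dd()[0]<.043:
    print(ctrl.move_l(tcp_for(.0005),vel=.05,contact_N=6),dd(),np.array(ctrl.current_contact_force())-f0)
snap('wrist','w_seat');snap('side','s_seat');print(ctrl.current_t(),ctrl.current_grip_width()*91)
a=[cv2.resize(cv2.imread(f'pics/{n}.png')[60:250,220:420],None,fx=2,fy=2,interpolation=cv2.INTER_CUBIC) for n in('w_in','w_seat')]
cv2.imwrite('pics/ins.png',np.hstack(a))
im=cv2.imread('pics/s_seat.png');cv2.imwrite('pics/s_seat_z.png',cv2.resize(im[90:210,220:400],None,fx=4,fy=4,interpolation=cv2.INTER_CUBIC))
E
```

```text
False (np.float64(0.04), np.float64(-0.0001), np.float64(-0.0001)) [-0.16224502  0.9749842   1.81473405]
True (np.float64(0.0015), np.float64(-0.0007), np.float64(-0.0001)) [-4.05318908  0.63902483  9.75456515]
22.4167 43.21582493166419
```

View pics/ins.png

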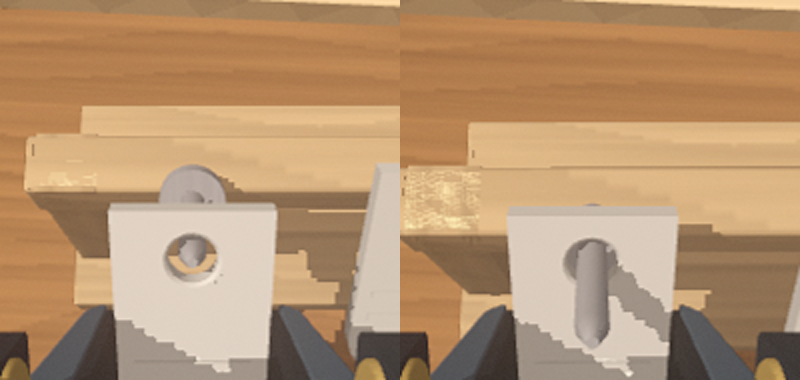

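View pics/s_seat_z.png

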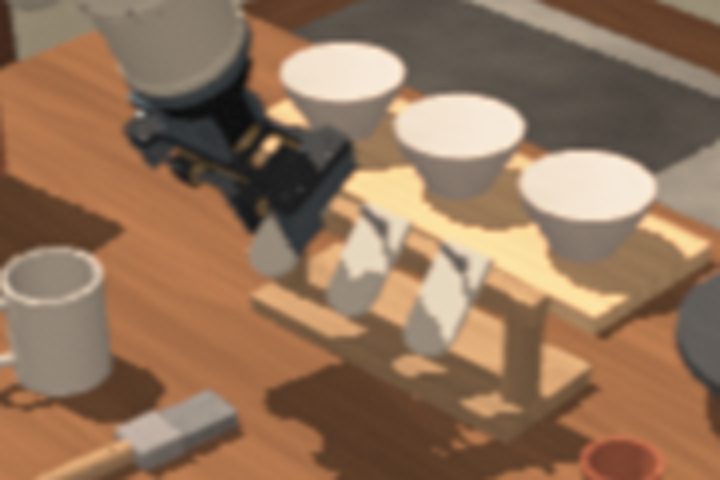

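The peg passes through the hole, and the tile met the collar at d = 1.5 mm with about 10 N. Now release, retreat along the peg and check.

```bash
python3 - <<'E'
from h import *
ctrl.command_gripper(.60);print(ctrl.current_grip_width())
ctrl.sleep(.3)
p=np.array(ctrl.current_tool_pos())
print(ctrl.move_l(p+.12*pz,vel=.1,contact_N=8))
snap('wrist','w_rel')
h=0;v=np.array([.62,.265,0])-0.09*head(h);v[2]=.30
ctrl.goto(v,down(h));snap('wrist','w_fin');snap('side','s_fin')
h=-11;v=np.array([.507,-.237,.0])-0.05*head(h);v[2]=.25
ctrl.goto(v,down(h));snap('wrist','w_jar3');snap('top','t_fin');print(ctrl.current_t())
a=[cv2.resize(cv2.imread(f'pics/{n}.png')[20:250,170:370],None,fx=2,fy=2,interpolation=cv2.INTER_CUBIC) for n in('w_rel','w_fin')]
cv2.imwrite('pics/rel.png',np.hstack(a))
im=cv2.imread('pics/s_fin.png');a=cv2.resize(im[100:210,220:400],None,fx=4,fy=4,interpolation=cv2.INTER_CUBIC);cv2.imwrite('pics/s_fin_z.png',a)
a=[cv2.resize(cv2.imread(f'pics/{n}.png')[0:250,180:500],None,fx=1.2,fy=1.2) for n in('w_jar2','w_jar3')];cv2.imwrite('pics/jj.png',np.hstack(a))
E
```

```text
0.6030699179955079
False
27.3833
```

View pics/rel.png

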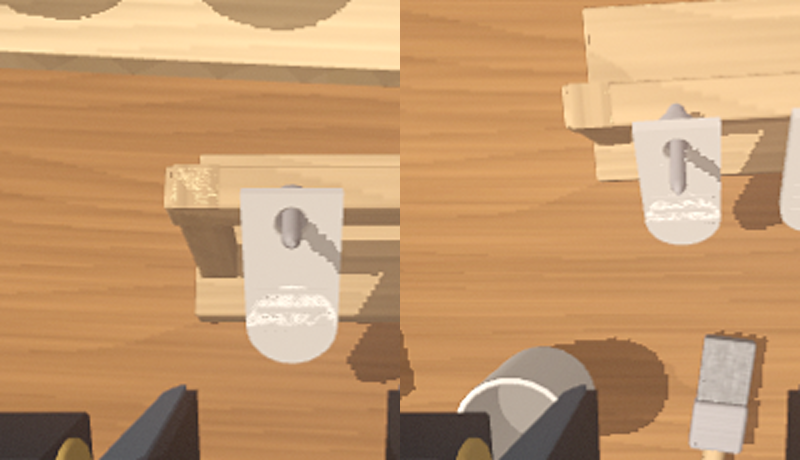

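View pics/s_fin_z.png

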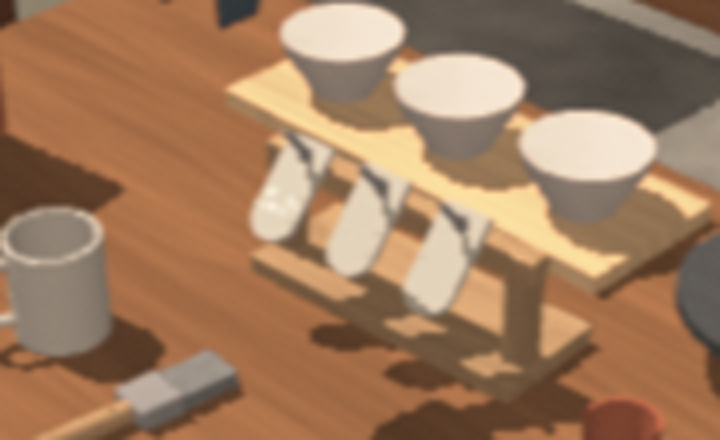

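View pics/jj.png

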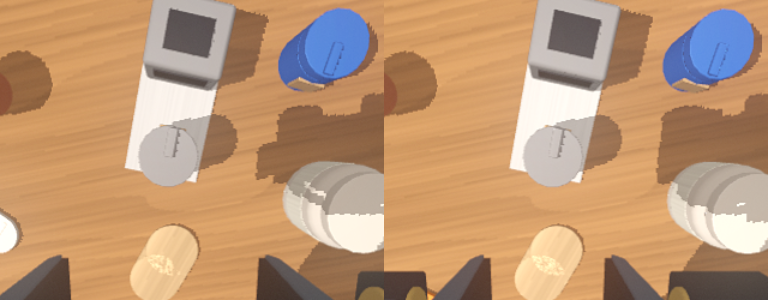

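View pics/t_fin.png

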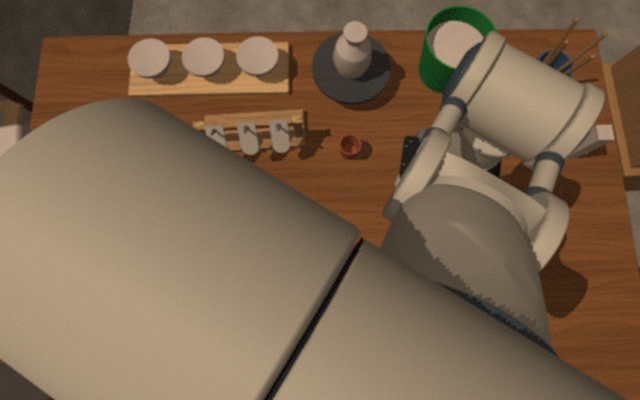

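In the wrist and side views the tile hangs at the collar with its round end down, matching its neighbours (side zoom (290,190)). Before and after views of the jar look the same, facing the window, and the bystanders are where they were. I'll hand in.

```bash
python3 - <<'E'
from h import *
print(ctrl.sign_off(),ctrl.current_t())
E
```

```text
the job is handed in; nothing more can be done
the job is handed in; nothing more can be done
```

Both parts of the job are done in the order asked, and it was handed in at about 27 s on the robot's clock.

- **Jar:** I turned it +163° where it stands, without lifting it. Afterwards the ridge and label measured -20.6° to -22.4°, against about -22.3° for the reader, so it is square to roughly a degree. By the wrist camera it ended about 2 mm from where I first measured it, which is close to the measuring error. A last look after hanging the tile showed it upright and unchanged.
- **Tile:** I hung it on the free left-hand peg. It met the collar with about 10 N, and the tool had come to within 1.5 mm of the planned collar position. After release, the wrist and side views show it at the collar with the round end hanging down, like its two neighbours.
- **Other checks:** The robot was clear of everything at hand-in, and I saw no bystander shifted. The last top view was partly blocked by the arm, so for some bystanders I relied on the wrist and side views.
- **Disagreement:** In the look before lowering, the wrist camera showed about 1 mm of bias against my predictions. It was the same for the peg and the hole, so I did not correct for it.

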